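# Snug the adjustable wrench on the brass nut and tighten it

## Robot

A 6-joint arm with a two-finger parallel gripper is mounted at the origin on the work surface. World frame = base frame: x ahead of the robot, y to its left, z up, the work surface at z = 0. Lengths are in m, angles in rad, forces in N, time in s.
With the tool pointing down it reaches from about 0.325 to 0.875 m from the base axis. Payload 4.4 kg.
Tool frame: the origin (TCP) lies midway between the tips of the shut fingers; the grasp point (between the pads) lies manip.grip_point_offset behind it (manip.grip_point_offset is the distance from the TCP to the grasp point, in m); x points along the fingers, y is the direction in which the jaws open and shut, and the axes are right-handed (so a half turn about x gives the same grasp; the last joint's range is limited). The gripper opens to 85 mm and grips with 20 to 120 N. Pads are 22 mm wide; open, the fingers measure 114 mm over their backs; the gripper's body (76 mm by 85 mm) begins 54 mm behind the grasp point. The pads swing forward as they close: fully open they stand 13 mm farther back than shut.
Start: joints at [-1.438, 0.207, 1.542, -0, 1.393, -0.15], TCP at [0.16, -0.552, 0.231] pointing down, gripper open.
Joint ranges: [-2.73, 2.73], [-0.86, 2.22], [0.23, 2.46], [-1.11, 4.25], [0.08, 2.63], [-2.82, 2.82]. Speed limits (rad/s): [2.79, 2.79, 3.14, 3.14, 3.14, 3.14].

## Interface

Orientations are given as a rotation vector (axis times angle).
In Python, from plant import manip gives the robot as it stands. The module is installed in compiled form; this text tells all that it offers.
- The arm moves only by the shell command python3 -m creep 'ROWS' [OPENING] [FORCE]. ROWS is JSON, a list of rows, each an object with "linear": the shift along the tool's x, y, z scaled (see below), a list of three; "delta_rot": the turn, a rotation vector about the tool's x, y, z scaled (see below), a list of three. A call has 1 to 20 rows; each row shifts and turns the commanded pose from where the row before left it, along the tool's axes as they then stand; what a row does not reach is not made up. The controller multiplies each number of a shift by 0.04 m and each number of a turn by 0.12 rad. A row lasts 1/12 s, in which the tool goes at most 41.7 mm and 7.16 degrees, less where a joint would pass 70% of its speed; a pose out of reach is approached as far as the arm can. A call with a number of a shift or a turn outside -1 to 1 is refused whole. A call with a gripper value outside its range is refused whole. OPENING is the opening, from -1 (shut) to 1 (fully open), set as the call begins (- or left out, the last holds). The fingers move at their own pace and stop on an object; FORCE is the grip in N (left out, the last holds). Time passes only in rows, so rows that do not move let the fingers close. It gives the time, the measured TCP pose, the force and the opening at its end, in the units of the state.
- manip.sense(): the state, without advancing time (a new reading comes with each control period).
- manip.get_image(name): name is "scene" or "side" or "wrist"; returns the picture (420x560x3 uint8, blue, green, red); there is no depth.
- manip.camera_info(name): a dict with "fx", "fy", "cx", "cy" (pixels), "dist_coeffs" ([k1, k2, p1, p2, k3] as OpenCV has them; the pictures are not rectified), "rvec" (rotation vector, rad) and "tvec" (3), from world to camera coordinates, as OpenCV has them; the wrist camera has in their place "mount" (4x4, takes a point from camera to tool coordinates, whose origin is the TCP and whose axes are the tool frame's). Camera axes: x right, y down, z forward; pixel columns grow to the right and rows downward; lengths in m; the calibration is good to about 2 mm. A picture is of the moment at which its call begins: read the wrist's pose just before it. camera_info takes no time and is no camera call.
- manip.job_done(): hands the job in, once; it reports no verdict.
Trained networks look in the newest picture that a camera, given by its name, has taken for a name from the list of things; names that differ only in an ending like _2 or _b are one class to them, and where a whole thing is asked for, a point or a joint stands for the part that bears it (a point fixed in the world has none). Each returns a list of dicts, best first, with "confidence" (0 to 1); they miss things now and then, are a little off and sometimes report something else, mostly with a low value. They report only what shows in the picture. A call takes as long as a camera call. They do not tell look-alikes from the thing itself.
- manip.search_frame(camera, label): "location" ([column, row] in pixels, amid what is visible of it).
- manip.masks_of(camera, label): "mask" (420x560 bool, what is visible of it) and "location" ([column, row] in pixels, amid what is visible of it).
The state is a dict: "time": time; "qpos": joint angles; "joint_vel": joint speeds; "joint_efforts": joint torques, N m; "position": TCP position; "orientation": TCP orientation; "force": force on the tool from outside, world axes, zero at the start; "torque": the same for the moment, N m; "finger_gap": finger opening in m.
Only numpy, scipy, OpenCV 4.12 (cv2) and the standard library are available. Lean on these libraries where they do the work, as an engineer would, in place of code of your own. Each camera call takes 0.05 s, during which the arm holds its last target.

## Task

On the sale table an adjustable wrench lies on a plywood board with its jaws around a brass nut, but the jaws are set too wide. Roll the wrench's worm with a fingertip until the jaw is closed snugly on the nut, and only then push the handle round clockwise (seen from above) to tighten the nut by about 45 degrees. Leave the wrench lying on the nut.

Things in the scene. Friction and masses are not known exactly. Their poses are not given: they have to be found in the camera images.
- worm_top (a point): Top of the dark knurled worm (roller 22 mm in diameter, 20 mm long, axle along x) of the loose steel adjustable wrench, 248 mm long, lying flat on the board. It stands 8 mm proud of the 18 mm thick head. Axes are the wrench's: handle along -y, jaws open to +y, z up. The snug nut's axis lies at x +10, y +50 mm from here. The board is on foam and sinks (see nut).
- jaw (a joint): How far the jaw is closed, m: 0 as found (29 mm between jaws), about 0.005 when snug on the nut. A fingertip pressing the worm's top down 2 to 3 mm and dragged to +y (from handle towards nut) closes it 0.23 mm per mm of drag, while the tip is over the worm's top; dragging back opens it. A stroke gives up to the tip's own length; repeat if needed. It stays where left.
- handle (a point): Point on the handle's centre line, half-way up, 170 mm from the snug nut's axis; axes as for the worm. The handle here is 24 mm wide (x), 14 mm thick, lies 70 mm outside the board's edge with 30 mm of air under it, and ends 56 mm further along -y. Pushed sideways to -x (1 to 4 N) it swings clockwise on an arc about the nut, with air under this point all the way.
- nut_top (a point): Centre of the top face of the brass hexagon nut, 24 mm across flats, 18 mm tall, on a plywood board (135 x 150 mm, top 28 mm above the table) held on a foam pad: pressed from above, board, nut and wrench sink together up to 5 mm (about 3 N at first, 9 N at 5 mm). A 16 mm thick stub rises 10 mm above this point. The larger brass nut without a wrench and the smaller spare wrench are not meant.
- nut (a joint): Angle the brass nut has been turned clockwise, seen from above, rad: 0 at the start. It stays where it is left.
There are look-alikes about, which are no part of the job. What is shaped like the part that bears nut_top but purple or turquoise is not meant.

How it is judged:
On the way:
1. the jaw is closed snugly on the nut (within about 1.3 mm) before the nut has been turned more than 12 degrees (value of joint jaw above 0.0037 m and value of joint nut below 0.21 rad), for 0.2 s.
At the end, for the whole second after the job is handed in: The jaw is still snug on the nut (gap under about 1.5 mm), the nut has been turned clockwise by 45 degrees (30 to 60 degrees pass) and is at rest, and the wrench lies flat (within 10 degrees) with its jaws still round the nut (its place on the nut kept within about 10 mm) (value of joint jaw above 0.0035 m and value of joint nut between 0.52 and 1.05 rad and distance between worm_top and nut_top below 0.062 m and angle between handle's own z axis and vertical below 0.17 rad and horizontal distance between handle and nut_top between 0.158 and 0.182 m and velocity of joint nut between -0.05 and 0.05 rad/s); the robot touches nothing.
It also fails if it takes over 46 s, if anything falls off the work surface, if the arm or the gripper's body presses on something with over 40 N, if the wrist force passes 120 N, or if a joint passes its speed limit or range.

## Working session

There is one attempt and no reset: what is moved stays moved. The work goes in short steps, Python scripts to look and compute and a shell command to move; the robot and the scene stay as the last step left them, time stands still between calls to the robot, and variables do not carry over. Pictures are saved under pics/ and viewed, and the job is handed in when it is done.

```bash
mkdir -p pics; ls; python3 - <<'E'
from plant import manip
import cv2
print(manip.sense()); print(manip.grip_point_offset)
for c in ["scene","side","wrist"]:
    cv2.imwrite(f"pics/{c}0.png",manip.get_image(c)); print(c,manip.camera_info(c))
    for l in ["worm_top","handle","nut_top"]:
        print(l,[(d["confidence"],d["location"]) for d in manip.search_frame(c,l)])
print(manip.sense()["time"])
E
```

```text
pics
{'time': 0.0, 'qpos': array([-1.43849070e+00,  2.07453733e-01,  1.54297526e+00, -2.90361294e-05,
        1.39352898e+00, -1.50509363e-01]), 'joint_vel': array([-0.00044176, -0.00041612, -0.00017251, -0.00015146, -0.00068328,
        0.00019359]), 'joint_efforts': array([-2.56927095e-03, -3.83038795e+01, -2.91596746e+01, -5.37382421e-04,
        1.04940947e-02, -1.55488401e-06]), 'position': array([ 0.16033088, -0.55138492,  0.23009653]), 'orientation': array([ 2.0708077 ,  0.29727569, -2.07082243]), 'force': array([-0.07315744,  0.18489959,  0.23701491]), 'torque': array([-0.04454495,  0.00034335,  0.04012405]), 'finger_gap': 0.08584112205230722}
0.0187
scene {'fx': 514.4609552831197, 'fy': 514.4609552831197, 'cx': 268.661923374627, 'cy': 209.80559661760336, 'dist_coeffs': array([0.03611503, 0.        , 0.        , 0.        , 0.        ]), 'rvec': array([ 1.16201898,  2.19215034, -1.11624515]), 'tvec': array([ 0.26887785, -0.24980647,  1.62692128])}
worm_top [(0.87, [257.5, 224.6])]
handle [(0.93, [260.3, 222.4])]
nut_top [(0.76, [199.0, 281.4]), (0.64, [263.4, 157.2]), (0.52, 
[... 381 characters left out ...]
handle [(0.84, [280.3, 211.0])]
nut_top [(0.65, [408.5, 215.8]), (0.64, [208.6, 164.1]), (0.47, [316.5, 333.6])]
wrist {'fx': 302.74479056657856, 'fy': 302.74479056657856, 'cx': 278.51043784624454, 'cy': 205.96189478031394, 'dist_coeffs': array([-0.05664645,  0.        ,  0.        ,  0.        ,  0.        ]), 'mount': array([[ 6.66544390e-04, -2.66537090e-01,  9.63824432e-01,
        -1.42665535e-01],
       [ 9.99999556e-01, -4.64131083e-04, -8.19913064e-04,
        -7.98739172e-04],
       [ 6.65878120e-04,  9.63824551e-01,  2.66536662e-01,
        -6.79629539e-02],
       [ 0.00000000e+00,  0.00000000e+00,  0.00000000e+00,
         1.00000000e+00]])}
worm_top []
handle []
nut_top []
0.6
```

View pics/scene0.png

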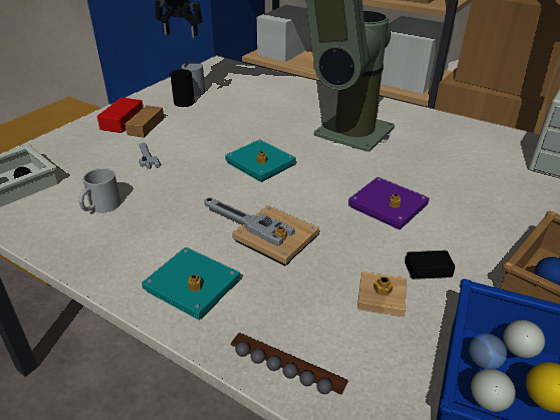

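View pics/side0.png

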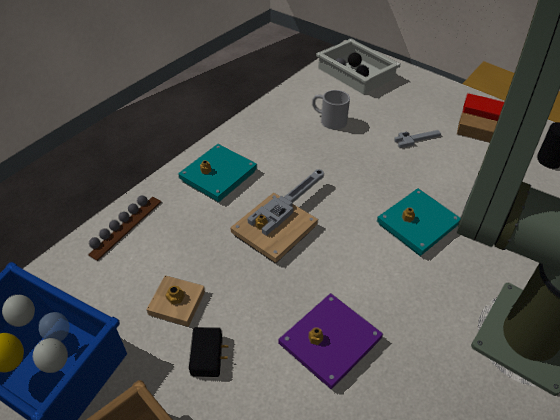

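View pics/wrist0.png

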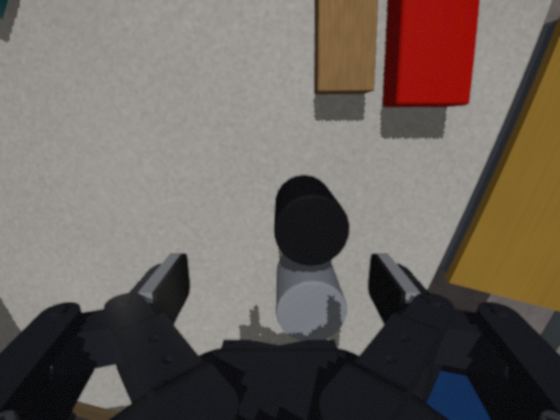

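Scene view: the wrench runs from (210,203) to its nut at about (282,232). Side view: from (320,174) to (262,219). I'll zoom in on both and triangulate.

```bash
cat > h.py <<'E'
import cv2,numpy as np
from plant import manip
from scipy.spatial.transform import Rotation as R
def cam(n,pose=None):
    c=manip.camera_info(n);K=np.array([[c['fx'],0,c['cx']],[0,c['fy'],c['cy']],[0,0,1]]);d=c['dist_coeffs']
    if 'mount' in c:
        T=np.eye(4);T[:3,:3]=R.from_rotvec(pose[1]).as_matrix();T[:3,3]=pose[0]
        W=np.linalg.inv(T@c['mount']);return K,d,W[:3,:3],W[:3,3]
    return K,d,cv2.Rodrigues(c['rvec'])[0],c['tvec']
def ray(C,uv):
    K,d,r,t=C;p=cv2.undistortPoints(np.array([[uv]],float),K,d)[0,0]
    v=r.T@np.array([p[0],p[1],1]);return -r.T@t,v/np.linalg.norm(v)
def tri(rays):
    A=0;b=0
    for o,v in rays:
        M=np.eye(3)-np.outer(v,v);A=A+M;b=b+M@o
    p=np.linalg.solve(A,b);return p,[np.linalg.norm((np.eye(3)-np.outer(v,v))@(p-o)) for o,v in rays]
def atz(C,uv,z):
    o,v=ray(C,uv);return o+v*(z-o[2])/v[2]
def proj(C,p):
    K,d,r,t=C;return cv2.projectPoints(np.array([p],float),cv2.Rodrigues(r)[0],t,K,d)[0][0,0]
E
python3 - <<'E'
from h import *
for n,(x,y) in dict(scene=(195,185),side=(220,160)).items():
    i=cv2.imread(f"pics/{n}0.png")[y:y+110,x:x+140];cv2.imwrite(f"pics/{n}0z.png",cv2.resize(i,None,fx=5,fy=5,interpolation=cv2.INTER_CUBIC))
S=cam("scene");D=cam("side")
print(tri([ray(S,(257.5,224.6)),ray(D,(279.3,205.9))]))
print(tri([ray(S,(282,232)),ray(D,(262,219))]))
print(tri([ray(S,(210,203)),ray(D,(320,174))]))
E
```

```text
(array([0.60034609, 0.0525868 , 0.0357185 ]), [np.float64(0.0010680473507154026), np.float64(0.0010680473507153493)])
(array([0.59983584, 0.11783452, 0.0445371 ]), [np.float64(0.0029795314397785336), np.float64(0.0029795314397786073)])
(array([ 0.59043493, -0.09780927,  0.03229289]), [np.float64(0.002168222365147406), np.float64(0.0021682223651474136)])
```

View pics/scene0z.png

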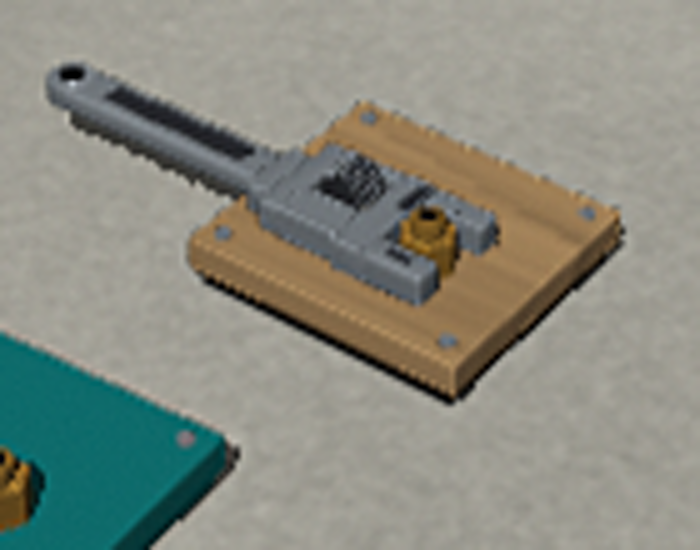

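View pics/side0z.png

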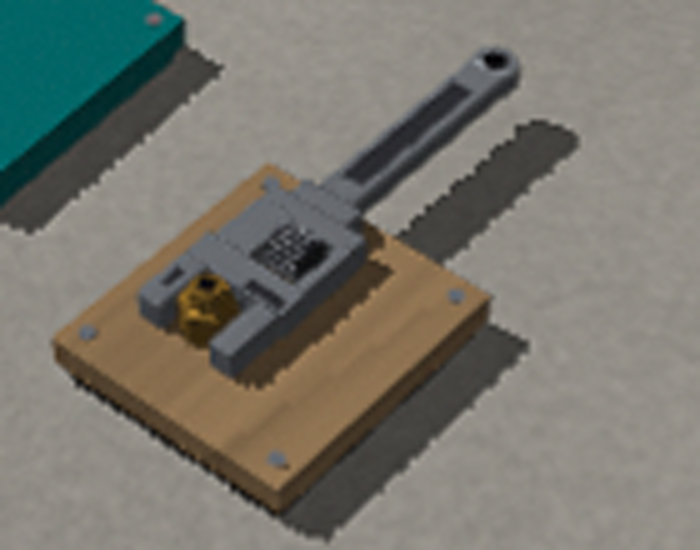

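```bash
python3 - <<'E'
from h import *
S=cam("scene");D=cam("side")
for n,a,b in [("stub",(432,212),(207,284)),("worm",(353,183),(290,248)),("hole",(72,72),(494,58)),("fixedjawcornerL?",(490,225),(220,350)),("boardcornerE",(622,225),(283,508)),("boardfar",(455,395),(55,345))]:
    p,e=tri([ray(S,(195+a[0]/5,185+a[1]/5)),ray(D,(220+b[0]/5,160+b[1]/5))]);print(n,p.round(4),np.round(e[0],4))
print(R.from_rotvec(manip.sense()['orientation']).as_matrix().round(3))
E
```

```text
stub [0.5996 0.118  0.0551] 0.0005
worm [0.5907 0.0694 0.0445] 0.0001
hole [ 0.5923 -0.0956  0.0431] 0.0002
fixedjawcornerL? [0.5784 0.1354 0.0415] 0.0005
boardcornerE [0.5159 0.1698 0.0149] 0.0002
boardfar [0.654  0.1633 0.0129] 0.0034
[[ 0.     0.279 -0.96 ]
 [-0.    -0.96  -0.279]
 [-1.     0.    -0.   ]]
```

```bash
python3 -m creep '[{"linear":[0.083,-0.606,-0.805]},{"linear":[0.083,-0.606,-0.805]},{"linear":[0.083,-0.606,-0.805]},{"linear":[0.083,-0.606,-0.805]},{"linear":[0.083,-0.606,-0.805]},{"linear":[0.083,-0.606,-0.805]},{"linear":[0.083,-0.606,-0.805]},{"linear":[0.083,-0.606,-0.805]},{"linear":[0.083,-0.606,-0.805]},{"linear":[0.083,-0.606,-0.805]},{"linear":[0.083,-0.606,-0.805]},{"linear":[0.083,-0.606,-0.805]},{"linear":[0.083,-0.606,-0.805]},{"linear":[0.083,-0.606,-0.805]},{"linear":[0.083,-0.606,-0.805]},{"linear":[0.083,-0.606,-0.805]},{"linear":[0.083,-0.606,-0.805]},{"linear":[0.083,-0.606,-0.805]}]' -1 40
```

```text
validation failed for argument at $[0]...
```

Each row needs both fields.

```bash
python3 -m creep '[{"linear":[0.083,-0.606,-0.805],"delta_rot":[0,0,0]},{"linear":[0.083,-0.606,-0.805],"delta_rot":[0,0,0]},{"linear":[0.083,-0.606,-0.805],"delta_rot":[0,0,0]},{"linear":[0.083,-0.606,-0.805],"delta_rot":[0,0,0]},{"linear":[0.083,-0.606,-0.805],"delta_rot":[0,0,0]},{"linear":[0.083,-0.606,-0.805],"delta_rot":[0,0,0]},{"linear":[0.083,-0.606,-0.805],"delta_rot":[0,0,0]},{"linear":[0.083,-0.606,-0.805],"delta_rot":[0,0,0]},{"linear":[0.083,-0.606,-0.805],"delta_rot":[0,0,0]},{"linear":[0.083,-0.606,-0.805],"delta_rot":[0,0,0]},{"linear":[0.083,-0.606,-0.805],"delta_rot":[0,0,0]},{"linear":[0.083,-0.606,-0.805],"delta_rot":[0,0,0]},{"linear":[0.083,-0.606,-0.805],"delta_rot":[0,0,0]},{"linear":[0.083,-0.606,-0.805],"delta_rot":[0,0,0]},{"linear":[0.083,-0.606,-0.805],"delta_rot":[0,0,0]},{"linear":[0.083,-0.606,-0.805],"delta_rot":[0,0,0]},{"linear":[0.083,-0.606,-0.805],"delta_rot":[0,0,0]},{"linear":[0.083,-0.606,-0.805],"delta_rot":[0,0,0]}]' -1 40
python3 -m creep '[{"linear":[0,0,0],"delta_rot":[-1,0,0]},{"linear":[0,0,0],"delta_rot":[-1,0,0]},{"linear":[0,0,0],"delta_rot":[-1,0,0]},{"linear":[0,0,0],"delta_rot":[-1,0,0]},{"linear":[0,0,0],"delta_rot":[-1,0,0]},{"linear":[0,0,0],"delta_rot":[-1,0,0]},{"linear":[0,0,0],"delta_rot":[-1,0,0]},{"linear":[0,0,0],"delta_rot":[-1,0,0]},{"linear":[0,0,0],"delta_rot":[-1,0,0]},{"linear":[0,0,0],"delta_rot":[-1,0,0]},{"linear":[0,0,0],"delta_rot":[-0.73,0,0]},{"linear":[0,0,0],"delta_rot":[0,0,0]}]'
python3 - <<'E'
from h import *
s=manip.sense();cv2.imwrite("pics/w1.png",manip.get_image("wrist"))
print(s['time'],s['position'],s['force'],s['finger_gap'],s['qpos']);print(R.from_rotvec(s['orientation']).as_matrix().round(3));print(repr(s['orientation']))
np.savez("w1.npz",p=s['position'],o=s['orientation'])
E
```

```text
time: 2.1
position: [0.5963, 0.0305, 0.1715]
orientation: [2.07, 0.295, -2.069]
force: [0.5, -1.0, -0.2]
finger_gap: 0.0002
time: 3.1
position: [0.5953, 0.0285, 0.1716]
orientation: [1.209, 1.21, -1.208]
force: [-0.1, -0.2, 0.3]
finger_gap: 0.0001
3.1 [0.59532141 0.0285497  0.17157482] [-0.09925959 -0.24336682  0.31646125] 0.00012226415954185544 [-9.72235339e-02  3.03500808e-01  1.54911804e+00  9.83222320e-06
  1.28886284e+00 -9.81683580e-02]
[[ 0.     1.     0.001]
 [-0.     0.001 -1.   ]
 [-1.     0.     0.   ]]
array([ 1.20855739,  1.2095618 , -1.20842448])
```

View pics/w1.png

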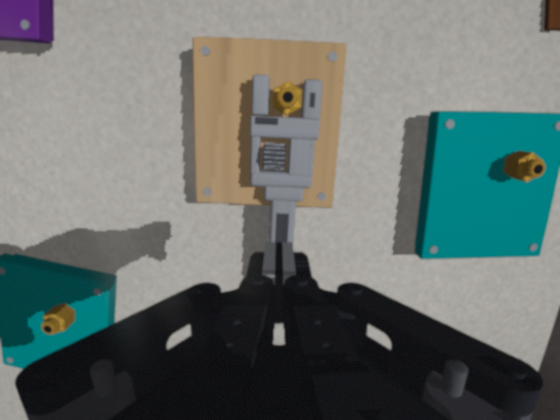

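```bash
python3 - <<'E'
from h import *
i=cv2.imread("pics/w1.png")[30:250,180:360];cv2.imwrite("pics/w1z.png",cv2.resize(i,None,fx=2.7,fy=2.7,interpolation=cv2.INTER_CUBIC)); 
i=cv2.imread("pics/w1.png")[60:200,235:335];cv2.imwrite("pics/w1zz.png",cv2.resize(i,None,fx=4.2,fy=4.2,interpolation=cv2.INTER_CUBIC)); 
f=np.load("w1.npz");W=cam("wrist",(f['p'],f['o']));S=cam("scene");D=cam("side")
print("stub",atz(W,(288,97),.056),"worm",atz(W,(273,157),.054))
print(tri([ray(S,(281.4,227.4)),ray(D,(261.4,216.8)),ray(W,(288,97))]))
print(tri([ray(S,(265.6,221.6)),ray(D,(278,209.6)),ray(W,(273,157))]))
E
```

```text
stub [0.60316988 0.11728746 0.056     ] worm [0.59078393 0.06853847 0.054     ]
(array([0.60110013, 0.11776909, 0.05513034]), [np.float64(0.0013566633979871783), np.float64(0.0013643708250281176), np.float64(0.002136900365994453)])
(array([0.59060459, 0.06847711, 0.04408855]), [np.float64(0.000790273137698951), np.float64(0.0005181298904258923), np.float64(0.0010227878338294485)])
```

View pics/w1zz.png

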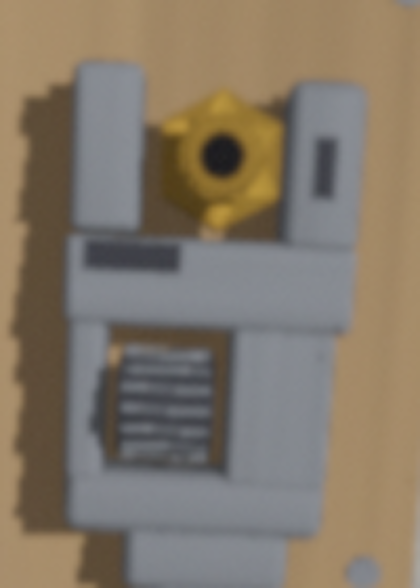

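View pics/w1z.png

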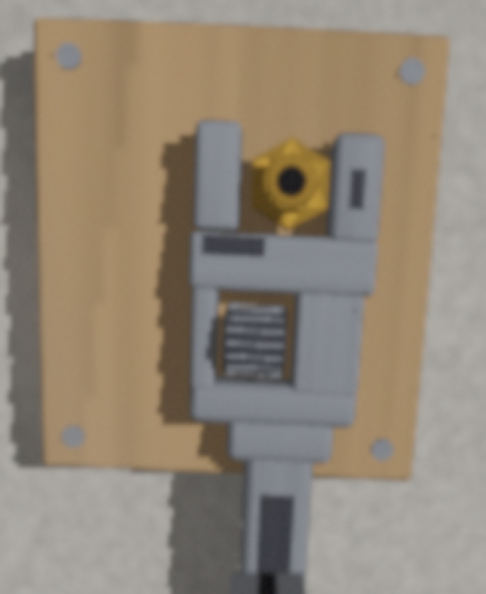

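The worm is at about (0.5915, 0.068) and the nut at about (0.601, 0.118), and their offset matches the text. I'm moving the shut fingertip above the start of the stroke.

```bash
python3 -m creep '[{"linear":[0.8,-0.03,-0.24],"delta_rot":[0,0,0]},{"linear":[0.8,-0.03,-0.24],"delta_rot":[0,0,0]},{"linear":[0.8,-0.03,-0.24],"delta_rot":[0,0,0]},{"linear":[0,0,0],"delta_rot":[0,0,0]},{"linear":[0,0,0],"delta_rot":[0,0,0]}]'
python3 - <<'E'
from h import *
s=manip.sense();cv2.imwrite("pics/w2.png",manip.get_image("wrist"))
print(s['time'],s['position'],s['force'],s['torque'])
np.savez("w2.npz",p=s['position'],o=s['orientation'])
for n,(x,y) in dict(scene=(195,155),side=(220,130)).items():
    i=manip.get_image(n)[y:y+140,x:x+140];cv2.imwrite(f"pics/{n}2.png",cv2.resize(i,None,fx=4,fy=4,interpolation=cv2.INTER_CUBIC))
E
```

```text
time: 3.57
position: [0.5896, 0.0577, 0.0736]
orientation: [1.207, 1.213, -1.214]
force: [-0.7, 0.1, 0.3]
finger_gap: 0.0002
3.5667 [0.58958113 0.05767317 0.07356223] [-0.69422217  0.12570612  0.27171461] [-0.06230797 -0.01145895  0.03515226]
```

View pics/w2.png

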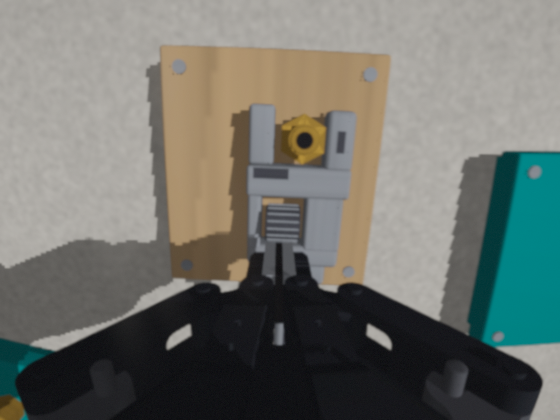

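View pics/scene2.png

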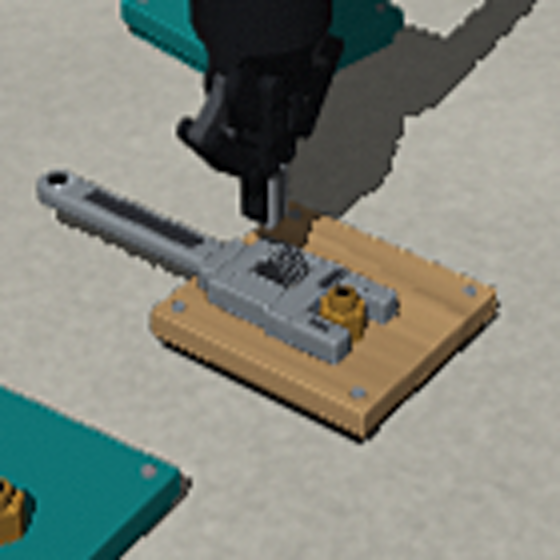

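View pics/side2.png

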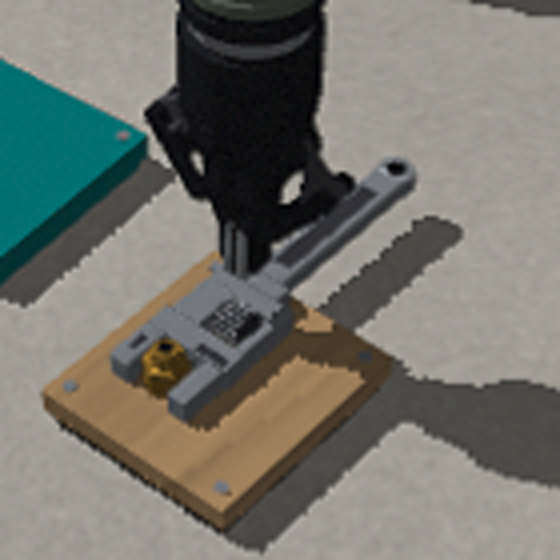

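```bash
python3 - <<'E'
from h import *
i=cv2.imread("pics/w2.png")[90:270,230:370];cv2.imwrite("pics/w2z.png",cv2.resize(i,None,fx=3.3,fy=3.3,interpolation=cv2.INTER_CUBIC)); 
f=np.load("w2.npz");W=cam("wrist",(f['p'],f['o']));S=cam("scene");D=cam("side")
g=np.load("w1.npz");W1=cam("wrist",(g['p'],g['o']))
print("stub",atz(W,(304,140),.056),"worm",atz(W,(283,222),.05),"toolpix",proj(W,f['p']))
print(tri([ray(W1,(288,97)),ray(W,(304,140))]))
E
```

```text
stub [0.60286812 0.11745646 0.056     ] worm [0.59213486 0.07063397 0.05      ] toolpix [278.42847951 260.37411112]
(array([0.60312089, 0.11739211, 0.05414758]), [np.float64(0.00011426246899962466), np.float64(0.00011426246899964611)])
```

View pics/w2z.png

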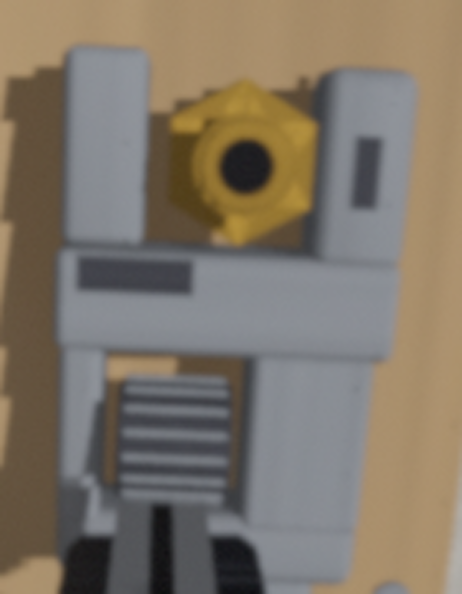

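```bash
python3 -m creep '[{"linear":[0.2,0.06,-0.025],"delta_rot":[0,0,0]},{"linear":[0.2,0,0],"delta_rot":[0,0,0]},{"linear":[0.05,0,0],"delta_rot":[0,0,0]},{"linear":[0,0,0],"delta_rot":[0,0,0]}]'
python3 -m creep '[{"linear":[0.025,0,0],"delta_rot":[0,0,0]},{"linear":[0,0,0],"delta_rot":[0,0,0]}]'
python3 -m creep '[{"linear":[0.025,0,0],"delta_rot":[0,0,0]},{"linear":[0,0,0],"delta_rot":[0,0,0]}]'
python3 -m creep '[{"linear":[0.025,0,0],"delta_rot":[0,0,0]},{"linear":[0,0,0],"delta_rot":[0,0,0]}]'
```

```text
time: 4.05
position: [0.5933, 0.0582, 0.0567]
orientation: [1.209, 1.21, -1.211]
force: [-0.1, -0.2, -0.0]
finger_gap: -0.0001
time: 4.22
position: [0.594, 0.0583, 0.0564]
orientation: [1.209, 1.209, -1.21]
force: [-0.1, -0.2, -0.3]
finger_gap: 0.0001
time: 4.38
position: [0.5941, 0.0583, 0.0556]
orientation: [1.21, 1.209, -1.209]
force: [0.1, -0.0, 0.1]
finger_gap: 0.0001
time: 4.55
position: [0.5942, 0.0583, 0.0546]
orientation: [1.21, 1.209, -1.209]
force: [0.3, -0.5, -0.1]
finger_gap: 0.0002
```

```bash
python3 -m creep '[{"linear":[0.02,-0.04,0],"delta_rot":[0,0,0]},{"linear":[0,0,0],"delta_rot":[0,0,0]}]'
python3 -m creep '[{"linear":[0.025,0,0],"delta_rot":[0,0,0]},{"linear":[0,0,0],"delta_rot":[0,0,0]}]'
python3 -m creep '[{"linear":[0.025,0,0],"delta_rot":[0,0,0]},{"linear":[0,0,0],"delta_rot":[0,0,0]}]'
```

```text
time: 4.72
position: [0.5935, 0.0583, 0.0545]
orientation: [1.211, 1.207, -1.208]
force: [1.8, 0.1, 1.5]
finger_gap: -0.0001
time: 4.88
position: [0.5934, 0.0583, 0.0535]
orientation: [1.21, 1.207, -1.208]
force: [1.5, -0.4, 4.2]
finger_gap: -0.0003
time: 5.05
position: [0.5934, 0.0583, 0.0524]
orientation: [1.21, 1.207, -1.208]
force: [1.4, -0.6, 4.2]
finger_gap: -0.0002
```

Contact came at z of about 0.054, as expected. I'll press to about 2.5 mm and drag 20 mm to +y.

```bash
python3 -m creep '[{"linear":[0.03,0,0],"delta_rot":[0,0,0]},{"linear":[0,0,0],"delta_rot":[0,0,0]},{"linear":[0,0,-0.06],"delta_rot":[0,0,0]},{"linear":[0,0,-0.06],"delta_rot":[0,0,0]},{"linear":[0,0,-0.06],"delta_rot":[0,0,0]},{"linear":[0,0,-0.06],"delta_rot":[0,0,0]}]'
python3 -m creep '[{"linear":[0,0,-0.06],"delta_rot":[0,0,0]},{"linear":[0,0,-0.06],"delta_rot":[0,0,0]},{"linear":[0,0,-0.06],"delta_rot":[0,0,0]},{"linear":[0,0,-0.06],"delta_rot":[0,0,0]},{"linear":[0,0,0],"delta_rot":[0,0,0]}]'
python3 -m creep '[{"linear":[-0.5,0,0],"delta_rot":[0,0,0]},{"linear":[-0.5,0,0],"delta_rot":[0,0,0]},{"linear":[0,0,0.5],"delta_rot":[0,0,0]},{"linear":[0,0,0],"delta_rot":[0,0,0]},{"linear":[0,0,0],"delta_rot":[0,0,0]}]'
python3 - <<'E'
from h import *
s=manip.sense();cv2.imwrite("pics/w3.png",manip.get_image("wrist"))
print(s['time'],s['position'],s['force'])
np.savez("w3.npz",p=s['position'],o=s['orientation'])
i=cv2.imread("pics/w3.png")[80:280,220:380];cv2.imwrite("pics/w3z.png",cv2.resize(i,None,fx=3,fy=3,interpolation=cv2.INTER_CUBIC)); 
E
```

```text
time: 5.55
position: [0.5938, 0.0671, 0.0516]
orientation: [1.21, 1.206, -1.208]
force: [2.4, -2.7, 6.0]
finger_gap: 0.0002
time: 5.97
position: [0.5941, 0.0773, 0.0516]
orientation: [1.21, 1.206, -1.207]
force: [1.7, -0.9, 5.3]
finger_gap: -0.0
time: 6.38
position: [0.5912, 0.0572, 0.0895]
orientation: [1.209, 1.211, -1.212]
force: [0.5, 0.6, -0.3]
finger_gap: 0.0003
6.3833 [0.59116832 0.05720301 0.08949837] [ 0.48003014  0.57408975 -0.31603767]
```

View pics/w3z.png

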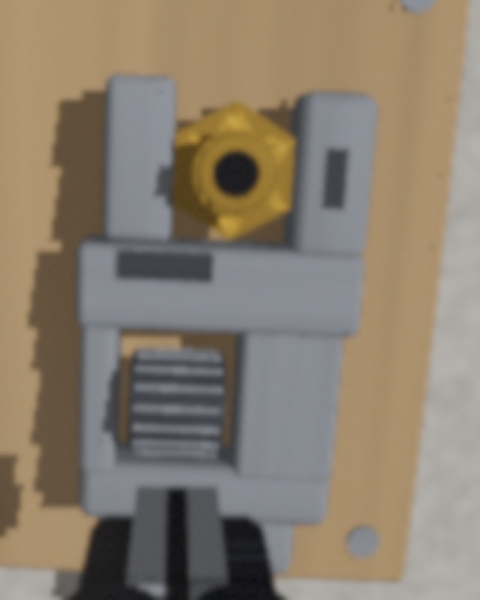

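The jaw has moved about 4.5 mm and nearly touches the nut. A second short stroke will take up what's left.

```bash
python3 -m creep '[{"linear":[0.4,0.02,-0.1],"delta_rot":[0,0,0]},{"linear":[0.4,0,0],"delta_rot":[0,0,0]},{"linear":[0.1,0,0],"delta_rot":[0,0,0]},{"linear":[0.05,0,0],"delta_rot":[0,0,0]},{"linear":[0,0,0],"delta_rot":[0,0,0]}]'
python3 -m creep '[{"linear":[0,0,-0.05],"delta_rot":[0,0,0]},{"linear":[0,0,-0.05],"delta_rot":[0,0,0]},{"linear":[0,0,-0.05],"delta_rot":[0,0,0]}]'
python3 -m creep '[{"linear":[0,0,-0.05],"delta_rot":[0,0,0]},{"linear":[0,0,-0.05],"delta_rot":[0,0,0]},{"linear":[0,0,0],"delta_rot":[0,0,0]}]'
python3 -m creep '[{"linear":[-0.5,0,0],"delta_rot":[0,0,0]},{"linear":[-0.5,0,0],"delta_rot":[0,0,0]},{"linear":[-0.2,0,0.6],"delta_rot":[0,0,0]},{"linear":[0,0,0],"delta_rot":[0,0,0]},{"linear":[0,0,0],"delta_rot":[0,0,0]}]'
python3 - <<'E'
from h import *
s=manip.sense();cv2.imwrite("pics/w4.png",manip.get_image("wrist"))
print(s['time'],s['position'],s['force'])
np.savez("w4.npz",p=s['position'],o=s['orientation'])
i=cv2.imread("pics/w4.png")[80:280,220:380];cv2.imwrite("pics/w4z.png",cv2.resize(i,None,fx=3,fy=3,interpolation=cv2.INTER_CUBIC)); 
E
```

```text
time: 6.85
position: [0.5915, 0.0625, 0.0519]
orientation: [1.208, 1.213, -1.212]
force: [-4.4, 0.9, 5.2]
finger_gap: 0.0001
time: 7.1
position: [0.5931, 0.0672, 0.053]
orientation: [1.208, 1.209, -1.21]
force: [-2.1, -3.8, 4.8]
finger_gap: 0.0
time: 7.35
position: [0.5939, 0.0717, 0.053]
orientation: [1.21, 1.208, -1.208]
force: [-0.0, -2.4, 5.7]
finger_gap: -0.0001
time: 7.77
position: [0.5935, 0.0476, 0.1006]
orientation: [1.212, 1.209, -1.21]
force: [-0.0, 0.2, -0.7]
finger_gap: 0.0001
7.7667 [0.59348713 0.04763841 0.10055081] [-0.02353664  0.21081361 -0.70778968]
```

View pics/w4z.png

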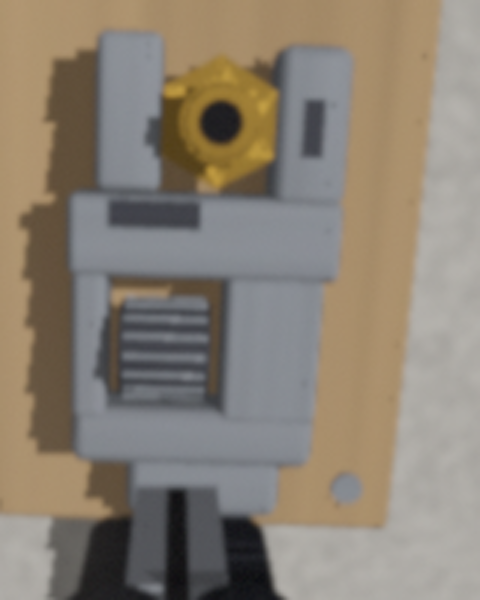

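By image ratios the jaw is now about 4.5–4.8 mm closed. One more short stroke will confirm it's at its stop.

```bash
python3 -m creep '[{"linear":[0.6,0,-0.4],"delta_rot":[0,0,0]},{"linear":[0.4,0,0],"delta_rot":[0,0,0]},{"linear":[0.2,0,0],"delta_rot":[0,0,0]},{"linear":[0.03,0,0],"delta_rot":[0,0,0]},{"linear":[0,0,0],"delta_rot":[0,0,0]}]'
python3 -m creep '[{"linear":[0,0,-0.05],"delta_rot":[0,0,0]},{"linear":[0,0,-0.05],"delta_rot":[0,0,0]},{"linear":[0,0,-0.05],"delta_rot":[0,0,0]}]'
python3 -m creep '[{"linear":[0,0,-0.05],"delta_rot":[0,0,0]},{"linear":[0,0,-0.05],"delta_rot":[0,0,0]},{"linear":[0,0,0],"delta_rot":[0,0,0]}]'
python3 -m creep '[{"linear":[-0.5,0,0],"delta_rot":[0,0,0]},{"linear":[-0.5,0,0],"delta_rot":[0,0,0]},{"linear":[-0.2,0,0.6],"delta_rot":[0,0,0]},{"linear":[0,0,0],"delta_rot":[0,0,0]},{"linear":[0,0,0],"delta_rot":[0,0,0]}]'
python3 - <<'E'
from h import *
s=manip.sense();cv2.imwrite("pics/w5.png",manip.get_image("wrist"))
print(s['time'],s['position'],s['force'])
np.savez("w5.npz",p=s['position'],o=s['orientation'])
i=cv2.imread("pics/w5.png")[80:280,220:380];cv2.imwrite("pics/w5z.png",cv2.resize(i,None,fx=3,fy=3,interpolation=cv2.INTER_CUBIC)); 
E
```

```text
time: 8.23
position: [0.5913, 0.0652, 0.0504]
orientation: [1.208, 1.215, -1.212]
force: [-4.1, 2.8, 6.8]
finger_gap: -0.0001
time: 8.48
position: [0.5928, 0.0689, 0.0515]
orientation: [1.207, 1.209, -1.211]
force: [-2.0, -4.2, 5.6]
finger_gap: 0.0001
time: 8.73
position: [0.5937, 0.073, 0.0519]
orientation: [1.208, 1.208, -1.209]
force: [-1.0, -2.4, 6.0]
finger_gap: 0.0001
time: 9.15
position: [0.5933, 0.0494, 0.0993]
orientation: [1.211, 1.209, -1.21]
force: [-0.5, 0.5, -0.6]
finger_gap: -0.0
9.15 [0.5932854  0.04936654 0.09927838] [-0.53992346  0.53554443 -0.5623793 ]
```

View pics/w5z.png

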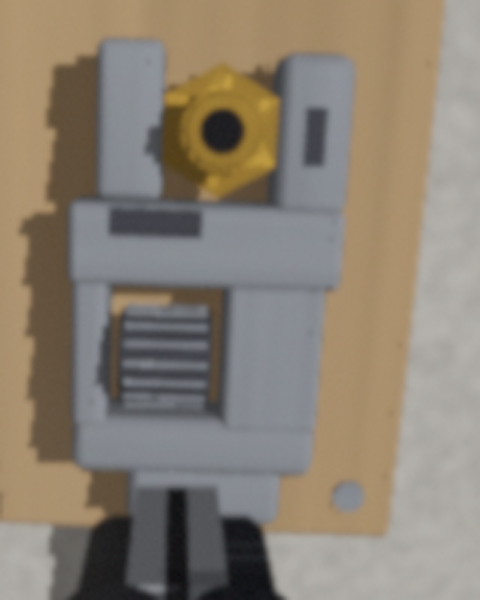

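There was no further change, so the jaw is at its stop on the nut. Next I'll move to the handle's +x side.

```bash
python3 -m creep '[{"linear":[-0.3,0.32,0.85],"delta_rot":[0,0,0]},{"linear":[-0.2,0.32,0.85],"delta_rot":[0,0,0]},{"linear":[0,0.32,0.85],"delta_rot":[0,0,0]},{"linear":[0,0,0],"delta_rot":[0,0,0]},{"linear":[0,0,0],"delta_rot":[0,0,0]}]'
python3 - <<'E'
from h import *
s=manip.sense();cv2.imwrite("pics/w6.png",manip.get_image("wrist"))
print(s['time'],s['position'],s['force'])
np.savez("w6.npz",p=s['position'],o=s['orientation'])
for n,(x,y) in dict(scene=(195,155),side=(220,130)).items():
    i=manip.get_image(n);cv2.imwrite(f"pics/{n}6.png",i);i=i[y:y+140,x:x+140];cv2.imwrite(f"pics/{n}6z.png",cv2.resize(i,None,fx=4,fy=4,interpolation=cv2.INTER_CUBIC))
E
```

```text
time: 9.62
position: [0.6313, -0.0532, 0.1178]
orientation: [1.211, 1.21, -1.213]
force: [-0.5, 0.1, -0.6]
finger_gap: -0.0003
9.6167 [ 0.63125894 -0.05324087  0.11781878] [-0.48580464  0.0775347  -0.57210562]
```

View pics/w6.png

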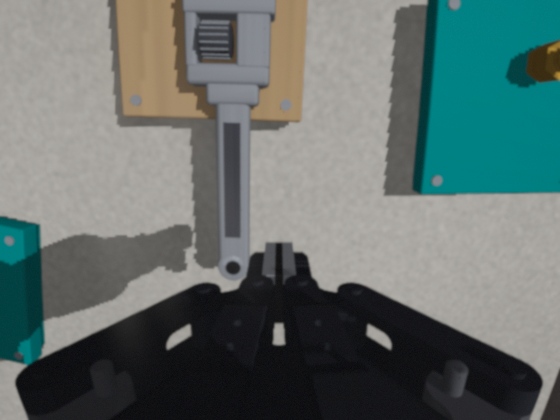

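View pics/scene6z.png

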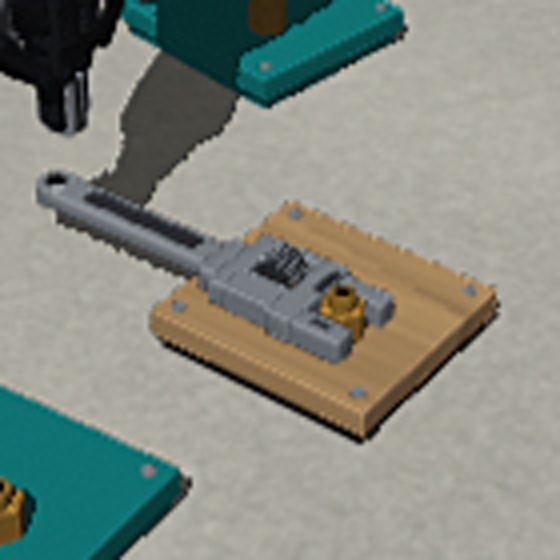

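View pics/side6z.png

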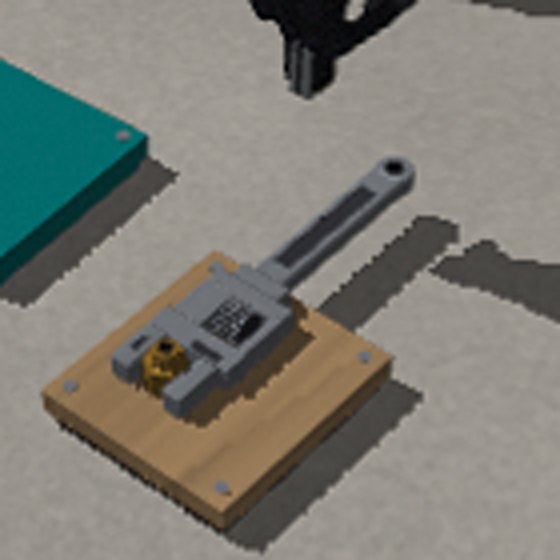

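```bash
python3 - <<'E'
from h import *
f=np.load("w6.npz");W=cam("wrist",(f['p'],f['o']));S=cam("scene");D=cam("side")
h=(233,267);print("hole",atz(W,h,.044),tri([ray(W,h),ray(S,(195+57/4,155+180/4)),ray(D,(220+394/4,130+167/4))]))
for uv in [(218,180),(249,180),(218,110),(250,110),(219,240),(247,240)]: print(uv,atz(W,uv,.044).round(4))
E
```

```text
hole [ 0.59516992 -0.09429825  0.044     ] (array([ 0.59380497, -0.0955242 ,  0.04187787]), [np.float64(0.0009947553444647334), np.float64(0.0006010206942896538), np.float64(0.0007289567246313974)])
(218, 180) [ 0.5873 -0.0248  0.044 ]
(249, 180) [ 0.6099 -0.0249  0.044 ]
(218, 110) [0.5899 0.0241 0.044 ]
(250, 110) [0.6119 0.0239 0.044 ]
(219, 240) [ 0.5854 -0.0714  0.044 ]
(247, 240) [ 0.607  -0.0715  0.044 ]
```

```bash
python3 -m creep '[{"linear":[0.8,0,0],"delta_rot":[0.4,0,0]},{"linear":[0.8,0,0],"delta_rot":[0,0,0]},{"linear":[0.4,0,0],"delta_rot":[0,0,0]},{"linear":[0.04,0,0],"delta_rot":[0,0,0]},{"linear":[0,0,0],"delta_rot":[0,0,0]},{"linear":[0,0,0],"delta_rot":[0,0,0]}]'
python3 -m creep '[{"linear":[0,-0.1,0],"delta_rot":[0,0,0]},{"linear":[0,-0.1,0],"delta_rot":[0,0,0]},{"linear":[0,-0.1,0],"delta_rot":[0,0,0]},{"linear":[0,0,0],"delta_rot":[0,0,0]}]'
python3 - <<'E'
from h import *
s=manip.sense();cv2.imwrite("pics/w7.png",manip.get_image("wrist"))
print(s['time'],s['position'],s['force'])
E
```

```text
time: 10.27
position: [0.6323, -0.0516, 0.0387]
orientation: [1.244, 1.185, -1.243]
force: [-0.3, 0.1, 0.4]
finger_gap: 0.0
time: 10.6
position: [0.6191, -0.0519, 0.0386]
orientation: [1.245, 1.186, -1.245]
force: [0.3, -0.2, -0.0]
finger_gap: -0.0
10.6 [ 0.61909468 -0.05186578  0.0385766 ] [ 0.29458222 -0.19025929 -0.03260039]
```

View pics/w7.png

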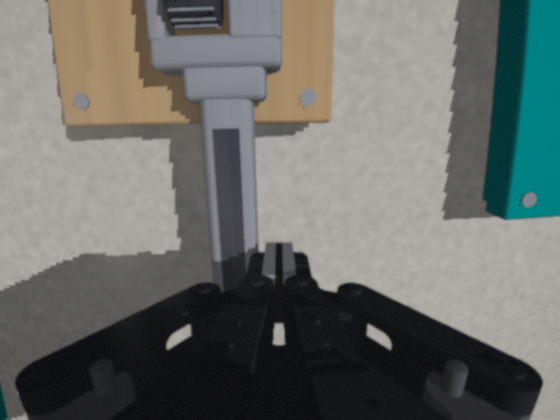

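```bash
python3 -m creep '[{"linear":[0.06,-0.05,0],"delta_rot":[0,0,0]},{"linear":[0,-0.05,0],"delta_rot":[0,0,0]},{"linear":[0,-0.17,0.015],"delta_rot":[0.333,0,0]},{"linear":[0,-0.17,0.015],"delta_rot":[0.333,0,0]},{"linear":[0,-0.17,0.015],"delta_rot":[0.333,0,0]}]'
python3 -m creep '[{"linear":[0,-0.17,0.015],"delta_rot":[0.333,0,0]},{"linear":[0,-0.17,0.015],"delta_rot":[0.333,0,0]},{"linear":[0,-0.17,0.015],"delta_rot":[0.333,0,0]},{"linear":[0,-0.17,0.015],"delta_rot":[0.333,0,0]},{"linear":[0,-0.17,0.015],"delta_rot":[0.333,0,0]}]'
python3 - <<'E'
from h import *
s=manip.sense();cv2.imwrite("pics/w8.png",manip.get_image("wrist"))
print(s['time'],s['position'],s['force'])
np.savez("w8.npz",p=s['position'],o=s['orientation'])
print(R.from_rotvec(s['orientation']).as_matrix().round(3))
E
```

```text
time: 11.07
position: [0.5975, -0.0528, 0.0369]
orientation: [1.335, 1.118, -1.33]
force: [2.9, -2.1, 2.5]
finger_gap: 0.0003
time: 11.48
position: [0.5636, -0.0482, 0.0369]
orientation: [1.477, 1.005, -1.473]
force: [1.5, -4.2, 3.3]
finger_gap: -0.0
11.4833 [ 0.56357507 -0.04816221  0.03689903] [ 1.54201609 -4.23311916  3.3261676 ]
[[ 0.005  0.932 -0.361]
 [-0.003 -0.361 -0.932]
 [-1.     0.006  0.001]]
```

View pics/w8.png

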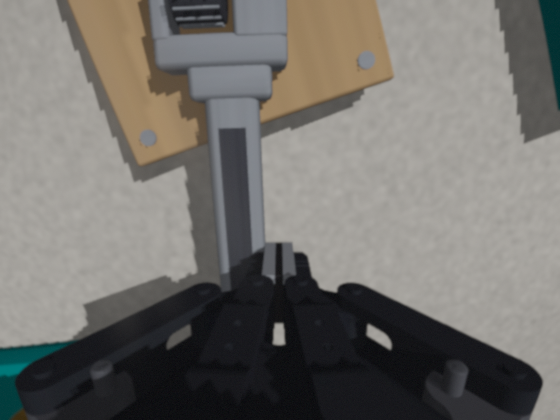

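```bash
python3 -m creep '[{"linear":[-0.05,-0.17,0.015],"delta_rot":[0.333,0,0]},{"linear":[0,-0.17,0.015],"delta_rot":[0.333,0,0]},{"linear":[0,-0.17,0.015],"delta_rot":[0.333,0,0]},{"linear":[0,-0.17,0.015],"delta_rot":[0.333,0,0]},{"linear":[0,-0.17,0.015],"delta_rot":[0.333,0,0]},{"linear":[0,-0.17,0.015],"delta_rot":[0.333,0,0]}]'
python3 - <<'E'
from h import *
s=manip.sense();cv2.imwrite("pics/w9.png",manip.get_image("wrist"))
print(s['time'],s['position'],s['force'])
np.savez("w9.npz",p=s['position'],o=s['orientation'])
print(R.from_rotvec(s['orientation']).as_matrix().round(3))
for n,(x,y) in dict(scene=(175,155),side=(220,130)).items():
    i=manip.get_image(n);cv2.imwrite(f"pics/{n}9.png",i);i=i[y:y+140,x:x+140];cv2.imwrite(f"pics/{n}9z.png",cv2.resize(i,None,fx=4,fy=4,interpolation=cv2.INTER_CUBIC))
E
```

```text
time: 12.03
position: [0.524, -0.0316, 0.0376]
orientation: [1.642, 0.855, -1.641]
force: [0.9, -1.7, 1.0]
finger_gap: 0.0002
12.0333 [ 0.52400525 -0.03156978  0.03760592] [ 0.88326331 -1.7467808   1.03354214]
[[ 0.001  0.82  -0.572]
 [-0.001 -0.572 -0.82 ]
 [-1.     0.002  0.   ]]
```

View pics/scene9z.png

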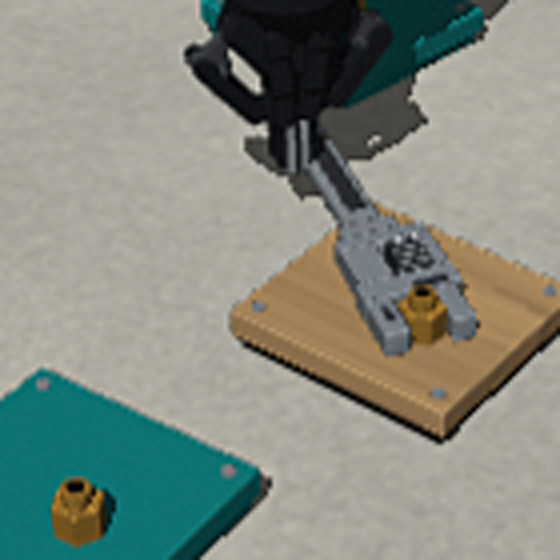

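View pics/w9.png

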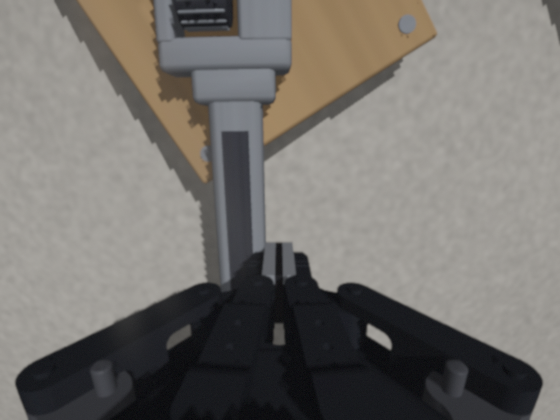

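View pics/side9z.png

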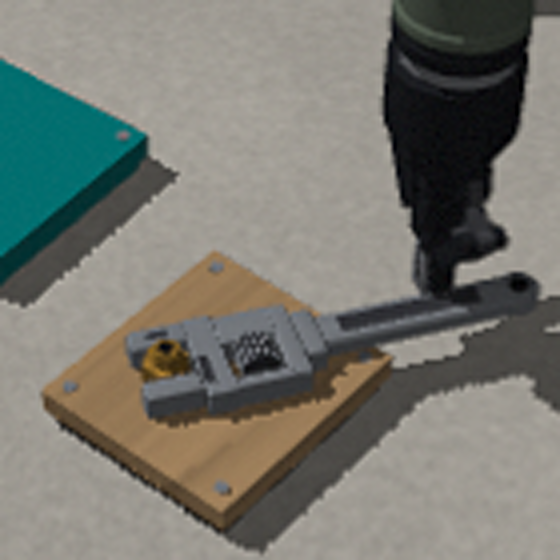

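```bash
python3 -m creep '[{"linear":[0,-0.17,0.015],"delta_rot":[0.333,0,0]},{"linear":[0,-0.17,0.015],"delta_rot":[0.333,0,0]},{"linear":[0,-0.17,0.015],"delta_rot":[0.333,0,0]},{"linear":[0,-0.17,0.015],"delta_rot":[0.333,0,0]},{"linear":[0,-0.17,0.015],"delta_rot":[0.333,0,0]},{"linear":[0,-0.1,0.015],"delta_rot":[0.2,0,0]},{"linear":[0,0,0],"delta_rot":[0,0,0]}]'
python3 -m creep '[{"linear":[0,0.3,0],"delta_rot":[0,0,0]},{"linear":[0,0.5,0],"delta_rot":[0,0,0]},{"linear":[-0.5,0.5,0],"delta_rot":[0,0,0]},{"linear":[-1,0,0],"delta_rot":[0,0,0]},{"linear":[-1,0,0],"delta_rot":[0,0,0]},{"linear":[-0.8,0,0],"delta_rot":[0,0,0]},{"linear":[0,0,0],"delta_rot":[0,0,0]},{"linear":[0,0,0],"delta_rot":[0,0,0]},{"linear":[0,0,0],"delta_rot":[0,0,0]}]'
python3 - <<'E'
from h import *
s=manip.sense();cv2.imwrite("pics/w10.png",manip.get_image("wrist"))
print(s['time'],s['position'],s['force'])
np.savez("w10.npz",p=s['position'],o=s['orientation'])
for n,(x,y) in dict(scene=(175,155),side=(220,130)).items():
    i=manip.get_image(n);cv2.imwrite(f"pics/{n}10.png",i);i=i[y:y+140,x:x+140];cv2.imwrite(f"pics/{n}10z.png",cv2.resize(i,None,fx=4,fy=4,interpolation=cv2.INTER_CUBIC))
E
```

```text
time: 12.77
position: [0.4923, -0.0093, 0.0375]
orientation: [1.789, 0.694, -1.789]
force: [-0.3, -1.0, 2.1]
finger_gap: 0.0002
time: 13.52
position: [0.527, -0.0481, 0.1684]
orientation: [1.789, 0.695, -1.792]
force: [0.4, -0.4, -0.2]
finger_gap: -0.0004
13.5167 [ 0.52699989 -0.04809724  0.16840819] [ 0.41622362 -0.39687706 -0.23026236]
```

View pics/w10.png

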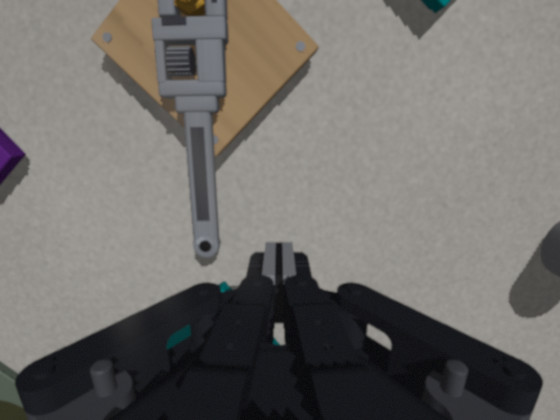

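View pics/side10z.png

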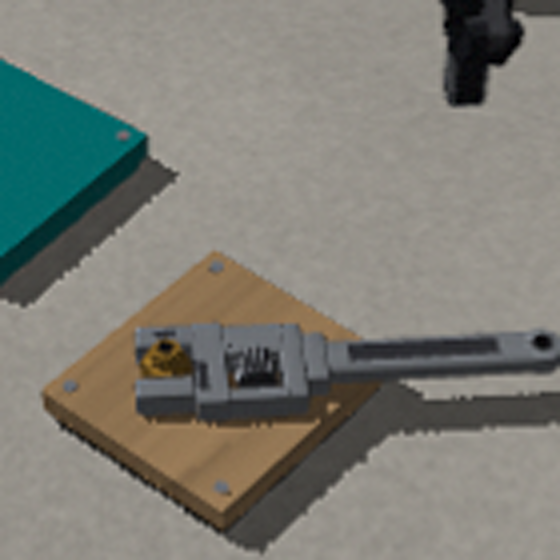

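View pics/scene10z.png

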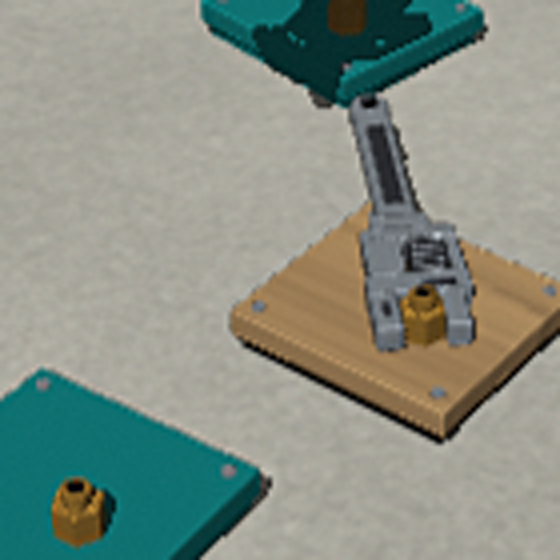

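```bash
python3 - <<'E'
from h import *
f=np.load("w10.npz");W=cam("wrist",(f['p'],f['o']));S=cam("scene");D=cam("side")
h=atz(W,(205,245),.044);print("hole",h, tri([ray(W,(205,245)),ray(S,(175+368/4,155+101/4)),ray(D,(220+542/4,130+342/4))]))
m=(atz(W,(199,125),.044));print(m)
n=np.array([.6028,.1175]);w=atz(W,(179,61),.052);print("worm",w,np.linalg.norm(w[:2]-n))
h0=np.array([.5952,-.0943])
a=lambda v:np.degrees(np.arctan2(-v[0],-v[1]))
print(a(h[:2]-n)-a(h0-n), a(h[:2]-m[:2])-2.8, np.linalg.norm(h[:2]-n),np.linalg.norm(h0-n))
E
```

```text
hole [ 0.44645812 -0.02543318  0.044     ] (array([ 0.44459993, -0.02635001,  0.0426842 ]), [np.float64(0.0013257036626213945), np.float64(0.001038268190126099), np.float64(0.0008414060064016603)])
[0.52960293 0.04782551 0.044     ]
worm [0.5591671  0.08979995 0.052     ] 0.051682905047168375
45.51030371168183 45.816803771007365 0.21183171857388353 0.21193631118805478
```

The wrench has turned about 45.5° and its hole is still 212 mm from the nut. I'll look at the jaw and nut from above before handing in.

```bash
python3 -m creep '[{"linear":[0,-0.5,-0.7],"delta_rot":[0,0,0]},{"linear":[0,-0.5,-0.7],"delta_rot":[0,0,0]},{"linear":[0,-0.3,-0.7],"delta_rot":[0,0,0]},{"linear":[0,0,-0.3],"delta_rot":[0,0,0]},{"linear":[0,0,0],"delta_rot":[0,0,0]},{"linear":[0,0,0],"delta_rot":[0,0,0]}]'
python3 - <<'E'
from h import *
s=manip.sense();i=manip.get_image("wrist");cv2.imwrite("pics/w11.png",i)
print(s['time'],s['position'],s['force'])
i=i[40:240,190:390];cv2.imwrite("pics/w11z.png",cv2.resize(i,None,fx=3,fy=3,interpolation=cv2.INTER_CUBIC)); 
E
```

```text
time: 14.17
position: [0.5626, 0.0552, 0.168]
orientation: [1.787, 0.695, -1.792]
force: [0.1, 0.3, 0.5]
finger_gap: 0.0002
14.1667 [0.56262034 0.0552421  0.16795573] [0.12050664 0.26829695 0.54926953]
```

View pics/w11z.png

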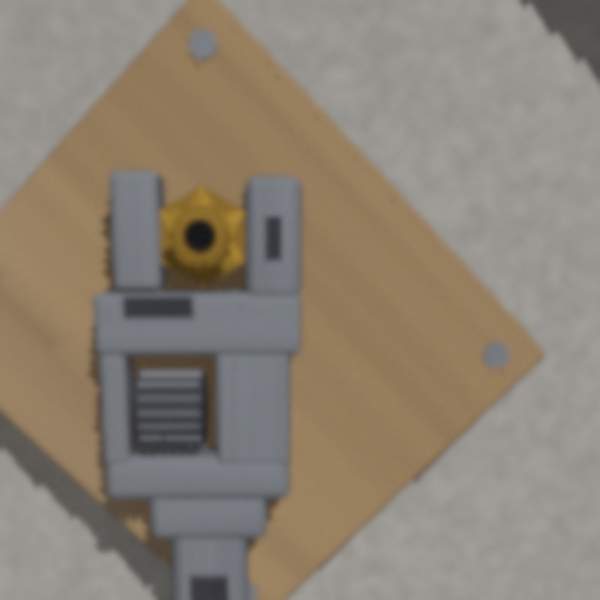

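```bash
python3 -c "
from plant import manip
print(manip.job_done())"
```

```text
the job is handed in; nothing more can be done
None
```

I closed the wrench jaw snugly on the nut, then turned the handle about 45° clockwise. The wrench is still lying on the nut, and I handed the job in at about 14 s of the 46 s allowed. No verdict is reported back.

- **Closing the jaw:** I rolled the worm with the shut fingertips in one full stroke of about 20 mm and two short ones of about 10 mm. The first two strokes closed the jaw; the third changed nothing, so it was at its stop. In the images the jaws ended about 24.5 mm apart, against the nut's 24 mm. The nut had not been turned before this.
- **Turning the handle:** I pushed it round on an arc about the nut, with the tool turning along with it. The force readings stayed at about 6 N or less.
- **Last checks:** The wrench turned about 45.5°. The hole in its handle was 212 mm from the nut both before and after, so its place on the nut was kept. The worm is about 52 mm from the nut's axis (horizontal distance). The wrench looks flat with its jaws around the nut, and the gripper was well clear, about 0.17 m up.
- **Not fully confirmed:**
    - The nut's own angle was not measured directly. I judged it from the wrench and from the nut's flats looking parallel to the jaws.
    - One image-based estimate of how far the jaw had moved came out lower at the end than just after closing. I put this down to the viewing angle, because the gap between the jaws had not grown.

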